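# Clamp a watch in the case holder with the slip-clutch thumbscrew

### The job

Take the watch out of the wooden tray and set it gently, dial up, flat on the white seat of the case holder, with its crown pointing along the holder through the gap between two pins. Then let go of it and turn the brass thumbscrew clockwise until its clutch visibly begins to slip, and stop there at the first slip (well within a twelfth of a turn), leaving the watch clamped between the four pins and everything let go. Leave the other things on the bench where they are.

Things in the scene. Friction and masses are not known exactly. Their poses are not given: they have to be found in the camera images.
- watch_center (a point): The watch: round steel case, black dial, white hands, no strap, 40 mm diameter, 13 mm thick, 80 g, dial up in the tray. Point: its centre, half-way up; z out of the dial; x towards the crown, a 6 mm thick stub standing 4.5 mm out of the rim at half height. Grip it across its y axis (clear of the crown) low between the fingertips, tips 3 mm above its underside.
- watch: The same watch; this origin is the centre of its underside, axes as above.
- tray: Fixed shallow wooden tray, 100 (x) by 250 (y) mm, rim 12 mm high, floor 4 mm above the bench, origin under its centre. In it, in any order about 80 mm apart along y, lie the watch and two bystanders.
- holder: The case holder, fixed on the bench. Origin on the bench below the seat's centre. Base plate 70 mm wide (y), 14 mm high, from x = -125 to +50 mm. On it: the seat at the origin; an anvil with two pins on the +x side; a sliding jaw with two pins on the -x side; at x = -90 mm a gear housing 52 x 56 mm, top 38 mm high, carrying collar and thumbscrew.
- anvil_near (a point): On the bench, on the holder's middle line 20.2 mm to +x of the seat's centre: the nearest place of the anvil's two pins (line between their centres). The anvil was set by hand 0 to 6 mm farther out than this point; how far is not measured. Its pins and block are like the jaw's, and it stays put.
- seat: White plastic seat, 24 (x) by 26 (y) mm, flat top 22 mm above the bench; origin and axes are the holder's. A watch on it has its centre 28.5 mm above the bench. Set down 1.5 mm to -x of the seat's centre, it clears all pins; the closing jaw slides it to the anvil and centres it. Never press the seat with over 25 N.
- jaw: Sliding jaw. Origin on the bench below the middle between its pins' centres; pins 6 mm thick, tops 32 mm high, at y = +11 and -11 mm: the 16 mm gap takes the crown (here or at the anvil). The block below the pins is 36 mm wide and ends 21 mm above the bench. Starts 26.7 to 31.2 mm to -x of the seat's centre and touches the watch 20.2 mm from the watch's centre.
- collar: Steel collar under the thumbscrew, 36 mm diameter, top 50 mm above the bench; origin on the turning axis, 38 mm above the bench. It moves the jaw 10 mm per radian and takes about 0.12 N m to turn. Collar and jaw stay where they are when the thumbscrew is let go, so it can be regripped after any part turn.
- thumbscrew_grip (a point): Thumbscrew: upright brass wing 40 mm long (its x axis), 10 mm thick (its y), 58 to 86 mm above the bench, on a 14 mm stem. Point: on the vertical turning axis, 76 mm above the bench; grip here across its y axis. Clockwise from above closes the jaw; 0.6 to 2.1 rad from the start to the first slip (the last 0.2 to 0.3 with rising torque): one or two grips.
- thumbscrew (a joint): Clutch slip between wing and collar, rad: 0 while they turn together, growing as the wing turns clockwise past the collar. Once the watch is clamped (about 28 N at the jaw) the clutch slips at 0.4 N m, smoothly, with no click, and the torque stays there (about half of it is felt once the hand rests). Judged as slipped from 0.06 rad, as over-run above 0.5 rad; under -0.2 rad is forced backwards.
- bezel_center (a point): Bystander: steel ring, 42 mm outside, 34 mm inside, 6 mm high, in the tray; its centre.
- caseback_center (a point): Bystander: flat steel disc, 34 mm diameter, 4 mm thick, in the tray; its centre.
- loupe_center (a point): Bystander: black eye loupe, an open cup 30 mm high, 42 mm across its rim; its centre.
- oil_center (a point): Bystander: small amber oil bottle, 26 mm diameter, 55 mm high; its centre.
- driver_grip (a point): Bystander: screwdriver lying down, 130 mm long; the middle of its handle.
- dome_center (a point): Bystander: clear dust cover with a knob, 72 mm diameter, 52 mm high; its centre.
- tweezers_center (a point): Bystander: steel tweezers lying down, 120 mm long; the centre.
Not all that is in view belongs to the job. Of the things shaped like the watch, the bare steel one is meant.

How it is judged:
On the way, in this order (a step that is already met when the one before it is completed fails the run):
1. the watch lies flat on the seat, dial up, crown along the holder, let go, the clutch not yet slipped (x of watch_center in the frame of holder between -0.007 and 0.009 m and y of watch_center in the frame of holder between -0.004 and 0.004 m and z of watch_center in the frame of holder between 0.0255 and 0.0315 m and angle between watch_center's own z axis and vertical below 0.12 rad and angle between the x axis of watch_center and the x axis of holder, either way round below 0.25 rad and contact force between the fingers and watch below 0.1 N and value of joint thumbscrew between -0.05 and 0.05 rad), for 0.2 s.
2. the watch is clamped and the clutch has begun to slip (x of watch_center in the frame of holder between -0.007 and 0.009 m and y of watch_center in the frame of holder between -0.004 and 0.004 m and z of watch_center in the frame of holder between 0.0255 and 0.0315 m and angle between watch_center's own z axis and vertical below 0.12 rad and angle between the x axis of watch_center and the x axis of holder, either way round below 0.25 rad and contact force between jaw and watch above 2.5 N and value of joint thumbscrew above 0.06 rad), for 0.1 s.
At the end, for the whole second after the job is handed in: Watch flat on the seat (4 mm off the middle line at most, -7 to +9 mm along it, within 3 mm of height, tilt under 0.12 rad, crown within 0.25 rad of the holder's length), at rest, jaw pressing over 2.5 N; clutch slipped 0.06 to 0.5 rad; watch and holder let go (all of step 2 and contact force between the fingers and watch below 0.1 N and value of joint thumbscrew below 0.5 rad and linear speed of watch below 0.01 m/s and contact force between the fingers and holder below 0.1 N); the robot touches nothing.
It fails at once if the clutch is over-run by more than 0.5 rad (value of joint thumbscrew above 0.5 rad).
It fails at once if the thumbscrew is forced backwards so that the clutch slips the other way (value of joint thumbscrew below -0.2 rad).
It fails at once if the watch is pressed onto the seat with more than 25 N (contact force between watch and seat above 25 N).
It fails at once if any bystander is moved by more than 20 mm (distance of any of bezel_center, caseback_center, loupe_center, oil_center, driver_grip, dome_center, tweezers_center from where it was at the start of the episode above 0.02 m).
It also fails if it takes over 72 s, if anything falls off the work surface, if the arm or the gripper's body presses on something with over 40 N, if the wrist force passes 120 N, or if a joint passes its speed limit or range.

### The arm

A 6-joint arm with a two-finger parallel gripper is mounted at the origin on the work surface. World frame = base frame: x ahead of the robot, y to its left, z up, the work surface at z = 0. Lengths are in m, angles in rad, forces in N, time in s.
With the tool pointing down it reaches from about 0.375 to 0.975 m from the base axis. Payload 3.8 kg.
Tool frame: the origin (TCP) lies where the fingers leave the gripper's body, on its centre line; the fingertips stand 73 mm ahead of it and the grasp point (between the pads) lies 54 mm ahead of it; z points along the fingers, y is the line along which they close (so a half turn about z gives the same grasp; the last joint's range is limited). The gripper opens to 85 mm and grips with 20 to 120 N. Pads are 22 mm wide; open, the fingers measure 114 mm over their backs; the gripper's body (76 mm by 85 mm) begins 54 mm behind the grasp point. The pads swing forward as they close: fully open they stand 13 mm farther back than shut.
Start: joints at [-1.176, 0.264, 1.604, -0, 1.274, -0.037], TCP at [0.282, -0.613, 0.304] pointing down, gripper open.
Joint ranges: [-2.63, 2.63], [-0.94, 2.18], [0.31, 2.57], [-1.31, 4.45], [0, 2.66], [-2.55, 2.55]. Speed limits (rad/s): [2.57, 2.57, 3.14, 3.14, 3.14, 3.14].

### API

Orientations are given as a rotation vector (axis times angle).
In Python, from workcell import read_state, viewer, bot gives the robot as it stands.
- The arm moves only by the tool jog_arm, never from a script. Its argument "increments" is a list that holds one entry, the list of rows, each a list of 7 numbers: the shift along the tool's x, y, z in units of 30 mm (1.0 is 30 mm), then the turn, a rotation vector about the tool's x, y, z in units of 6 degrees (1.0 is 6 degrees), then the opening, from -1 (shut) to 1 (fully open). A call has exactly 5 rows; each row shifts and turns the commanded pose from where the row before left it, along the tool's axes as they then stand; what a row does not reach is not made up. A row lasts 1/12 s, in which the tool goes at most 41.7 mm and 7.16 degrees, less where a joint would pass 70% of its speed; a pose out of reach is approached as far as the arm can. A call is refused whole if a number of a shift passes 1 or a number of a turn 1, either way. A call with a gripper value outside its range is refused whole. The fingers move at their own pace and stop on an object; "force" is the grip in N (left out, the last holds). Time passes only in rows, so rows that do not move let the fingers close, or fill a call up. It gives the time, the measured TCP pose, the force, the opening and the grip force at its end, in the units of the state.
- read_state(): the state, without advancing time (a new reading comes with each control period).
- viewer.read_camera(name): name is "scene" or "side" or "wrist"; returns (picture, depth): 400x640x3 uint8, blue, green, red; 400x640 float32, m along the optical axis (not along the pixel's ray), 0 where there is no reading.
- viewer.camera_params(name): a dict with "fx", "fy", "cx", "cy" (pixels), "R" (3x3) and "t" (3): a world point X has camera coordinates R X + t; the wrist camera has in their place "hand_eye" (4x4, takes a point from camera to tool coordinates, whose origin is the TCP and whose axes are the flange's). Camera axes: x right, y down, z forward; pixel columns grow to the right and rows downward; lengths in m; the calibration is good to about 2 mm. The wrist camera is an equidistant fisheye: a pixel r from the principal point sees the ray r / f radians off the axis. A picture is of the moment at which its call begins: read the wrist's pose just before it. camera_params takes no time and is no camera call.
- bot.finish_job(): hands the job in; it is judged then, once.
The state is a dict: "time": time; "q": joint angles; "joint_vel": joint speeds; "joint_torque": joint torques, N m; "tool_pos": TCP position; "tcp_rot": TCP orientation; "wrist_force": force on the tool from outside, world axes, zero at the start; "torque": the same for the moment, N m; "width": opening from 0.0 (shut) to 1.0 (fully open); "grip_force": force on a finger pad.
Only numpy, scipy, OpenCV 4.12 (cv2) and the standard library are available. Lean on these libraries where they do the work, as an engineer would, in place of code of your own. Each camera call takes 0.05 s, during which the arm holds its last target. There are 200 camera calls.

## Working session

There is one attempt and no reset: what is moved stays moved. The work goes in short steps, Python scripts to look and compute and a tool call to move; the robot and the scene stay as the last step left them, time stands still between calls to the robot, and variables do not carry over. Pictures are saved under pics/ and viewed, at most 10 in all, crops included, and the job is handed in when it is done.

Besides the shell and the picture viewer there is one more tool, called by a JSON object that holds its "api" and its "payload", one argument or row to a line. jog_arm: Moves the arm, as the interface text tells. Its arguments: {"type":"object","properties":{"increments":{"type":"array","items":{"type":"array","items":{"type":"array","items":{"type":"number"}}}},"force":{"type":"number"}},"required":["increments"]}

```bash
mkdir -p pics; ls; cat > h.py <<'E'
import numpy as np, cv2
from scipy.spatial.transform import Rotation as Ro
from workcell import read_state, viewer, bot
def look(name,fn=None):
    s=read_state(); im,d=viewer.read_camera(name)
    if fn: cv2.imwrite('pics/'+fn+'.png',im)
    np.savez('pics/'+(fn or name)+'.npz',im=im,d=d,p=s['tool_pos'],r=s['tcp_rot'])
    return s,im,d
def pt(name,fn,u,v,z=None):
    c=viewer.camera_params(name); f=np.load('pics/'+fn+'.npz'); x=(u-c['cx'])/c['fx']; y=(v-c['cy'])/c['fy']
    if name=='wrist':
        r=np.hypot(x,y); ray=np.array([x/r*np.sin(r),y/r*np.sin(r),np.cos(r)]) if r>0 else np.array([0,0,1.])
        H=np.array(c['hand_eye']); M=Ro.from_rotvec(f['r']).as_matrix()
        o=M@H[:3,3]+f['p']; w=M@H[:3,:3]@ray; zc=ray[2]
    else:
        R=np.array(c['R']); o=-R.T@np.array(c['t']); w=R.T@np.array([x,y,1.]); zc=1
    if z is None: return o+w/zc*f['d'][int(v),int(u)]
    return o+w*(z-o[2])/w[2]
E
python3 - <<'E'
from h import *
s,_,_=look('scene','scene0'); look('side','side0'); look('wrist','wrist0')
print({k:np.round(v,3) for k,v in s.items()})
a=cv2.imread('pics/scene0.png')
for n in ('scene','side'):
    c=viewer.camera_params(n); print(n,-np.array(c['R']).T@c['t'],np.array(c['R'])[2],c['fx'])
print(viewer.camera_params('wrist'))
E
```

```text
pics
{'time': np.float64(0.0), 'q': array([-1.176,  0.265,  1.605, -0.   ,  1.274, -0.037]), 'joint_vel': array([ 0.002,  0.001,  0.001,  0.001, -0.001, -0.001]), 'joint_torque': array([ 1.0000e-03, -5.1511e+01, -3.6732e+01, -0.0000e+00,  1.3000e-02,
        0.0000e+00]), 'tool_pos': array([ 0.282, -0.613,  0.303]), 'tcp_rot': array([-3.066e+00, -6.730e-01,  1.000e-03]), 'wrist_force': array([0.321, 0.386, 0.857]), 'torque': array([-0.036, -0.02 , -0.032]), 'grip_force': np.float64(0.0), 'width': np.float64(1.002)}
scene [ 1.06068663 -0.64359872  0.83211416] [-0.42444851  0.55653672 -0.71422009] 421.3291031666425
side [0.17655502 1.0104411  0.93284911] [ 0.28546013 -0.74433307 -0.60372245] 491.4672991782863
{'fx': 309.70691628693146, 'fy': 309.70691628693146, 'cx': 321.9159417671451, 'cy': 204.3721137210705, 'hand_eye': array([[-3.84916673e-04, -9.53109979e-01, -3.02623891e-01,
         7.68204071e-02],
       [ 9.99999695e-01, -1.61135541e-04, -7.64436220e-04,
        -1.17549541e-03],
       [ 6.79828325e-04, -3.02624093e-01,  9.53109750e-01,
        -7.08203998e-02],
       [ 0.00000000e+00,  0.00000000e+00,  0.00000000e+00,
         1.00000000e+00]])}
```

View pics/scene0.png

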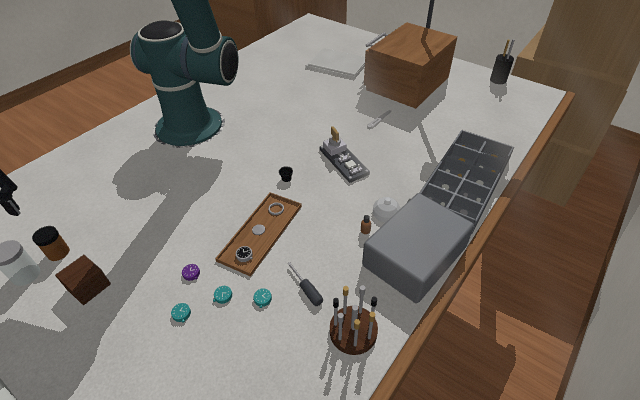

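The tray is at (260,233): the watch with a black dial is at (244,255), the caseback at (259,230) and the bezel at (276,209). The holder is at (345,160), with its brass wing at (335,133). Watch-shaped candidates: purple (191,272), teal (181,312), (223,295) and (262,297), and bare steel in the tray at (244,255). The steel one fits the description. I'll confirm with a crop.

```bash
python3 - <<'E'
from h import *
a=cv2.imread('pics/scene0.png')
A=cv2.resize(a[190:280,205:305],None,fx=4,fy=4,interpolation=3);B=cv2.resize(a[115:190,305:385],None,fx=4.8,fy=4.8,interpolation=3)[:360,:384]
cv2.imwrite('pics/c1.png',np.hstack([A,B]))
for u,v,z in [(244,254,.017),(259,230,.008),(276,209,.01),(335,135,.08),(349,163,.022),(286,174,.03)]: print(u,v,pt('scene','scene0',u,v,z).round(3))
E
```

```text
244 254 [ 0.532 -0.28   0.017]
259 230 [ 0.504 -0.199  0.008]
276 209 [ 0.492 -0.12   0.01 ]
335 135 [0.483 0.158 0.08 ]
349 163 [0.55  0.136 0.022]
286 174 [ 0.439 -0.015  0.03 ]
```

View pics/c1.png

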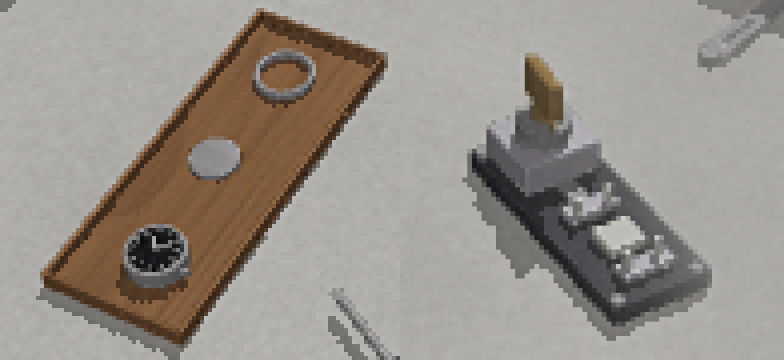

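The crop confirms it: the bare steel watch with black dial and white hands is at about (244,254), with its crown at lower right near (251,257). Next I'll work out the crown's direction and the first move.

```bash
cat >> h.py <<'E'
def plan(pos,yaw_deg):
    s=read_state(); M=Ro.from_rotvec(s['tcp_rot']).as_matrix(); y=np.radians(yaw_deg); c,n=np.cos(y),np.sin(y)
    T=np.array([[c,n,0],[n,-c,0],[0,0,-1]]).T.T
    T=np.array([[c,n,0],[n,-c,0],[0,0,-1.]]) # columns: x=(c,n,0), y=(n,-c,0), z
    d=np.array(pos)-s['tool_pos']
    print('t',s['time'].round(2),'pos',np.array(s['tool_pos']).round(4),'yaw',np.degrees(np.arctan2(M[1,0],M[0,0])).round(2),'q6',s['q'][5].round(2),'w',round(float(s['width']),3),'f',round(float(s['grip_force']),1),'F',np.round(s['wrist_force'],1),'Tz',round(float(s['torque'][2]),3))
    print('shift before turn',(M.T@d/.03).round(3),' turn',(np.degrees(Ro.from_matrix(M.T@T).as_rotvec())/6).round(3),' shift after turn',(T.T@d/.03).round(3))
E
python3 - <<'E'
from h import *
w=pt('scene','scene0',244,254.5,.017);c=pt('scene','scene0',250.7,257.5,.0105);print(w,c,np.degrees(np.arctan2(*(c-w)[1::-1])))
plan([w[0],w[1],.2],24.7)
E
```

```text
[ 0.53345842 -0.28061996  0.017     ] [ 0.54849731 -0.27455417  0.0105    ] 21.96619797203386Traceback (most recent call last):
  File "<stdin>", line 3, in <module>
  File "h.py", line 24, in plan
    print('t',s['time'].round(2),'pos',np.array(s['tool_pos']).round(4),'yaw',np.degrees(np.arctan2(M[1,0],M[0,0])).round(2),'q6',s['q'][5].round(2),'w',round(float(s['width']),3),'f',round(float(s['grip_force']),1),'F',np.round(s['wrist_force'],1),'Tz',round(float(s['torque'][2]),3))
              ^^^^^^^^^^^^^^^
AttributeError: 'float' object has no attribute 'round'
```

```bash
sed -i "s/s\['time'\].round(2)/round(float(s['time']),2)/; s/s\['q'\]\[5\].round(2)/round(float(s['q'][5]),2)/; /T.T$/d" h.py; python3 - <<'E'
from h import *
plan([.5335,-.2806,.2],22)
E
```

```text
t 0.15 pos [ 0.2823 -0.6126  0.3028] yaw 24.74 q6 -0.04 w 0.999 f 0.0 F [-0.1  0.1  0.8] Tz 0.006
shift before turn [12.236 -6.541  3.439]  turn [-0.017  0.     0.457]  shift after turn [11.909 -7.125  3.427]
```

{"api": "jog_arm", "payload": {
  "increments": [
    [[0.9,-0.5,0,0,0,0,1],[0.9,-0.5,0,0,0,0,1],[0.9,-0.5,0,0,0,0,1],[0.9,-0.5,0,0,0,0,1],[0.9,-0.5,0,0,0,0,1]]
  ]
}}

```text
time: 0.57
tool_pos: [0.3741, -0.4871, 0.3034]
tcp_rot: [-3.068, -0.672, 0.0]
wrist_force: [0.5, -0.7, 1.0]
width: 1.001
grip_force: 0.0
```

{"api": "jog_arm", "payload": {
  "increments": [
    [[0.9,-0.5,0.3,0,0,0,1],[0.9,-0.5,0.3,0,0,0,1],[0.9,-0.5,0.3,0,0,0,1],[0.9,-0.5,0.3,0,0,0,1],[0.9,-0.5,0.3,0,0,0,1]]
  ]
}}

```text
time: 0.98
tool_pos: [0.4654, -0.3623, 0.2582]
tcp_rot: [-3.068, -0.673, 0.0]
wrist_force: [-0.2, 0.3, 0.3]
width: 0.999
grip_force: 0.0
```

{"api": "jog_arm", "payload": {
  "increments": [
    [[0.7,-0.4,0.3,0,0,0,1],[0.7,-0.4,0.3,0,0,0,1],[0.7,-0.4,0.3,0,0,0,1],[0.7,-0.4,0.4,0,0,0,1],[0.3,0,0.5,0,0,0.4,1]]
  ]
}}

```text
time: 1.4
tool_pos: [0.5308, -0.2786, 0.2049]
tcp_rot: [-3.081, -0.611, -0.002]
wrist_force: [0.3, -0.5, 0.1]
width: 0.997
grip_force: 0.0
```

{"api": "jog_arm", "payload": {
  "increments": [
    [[0,0,0,0,0,0,1],[0,0,0,0,0,0,1],[0,0,0,0,0,0,1],[0,0,0,0,0,0,1],[0,0,0,0,0,0,1]]
  ]
}}

```text
time: 1.82
tool_pos: [0.5292, -0.2824, 0.206]
tcp_rot: [3.081, 0.607, 0.002]
wrist_force: [0.5, 0.2, -0.7]
width: 0.997
grip_force: 0.0
```

```bash
python3 - <<'E'
from h import *
plan([.5335,-.2806,.2],22)
s,im,d=look('wrist','w1')
cv2.imwrite('pics/w1c.png',cv2.resize(im[100:350,160:480],None,fx=2.4,fy=2.4,interpolation=3))
E
```

```text
t 1.82 pos [ 0.5292 -0.2824  0.206 ] yaw 22.29 q6 0.65 w 0.997 f 0.0 F [ 0.5  0.2 -0.7] Tz -0.055
shift before turn [ 0.154 -0.001  0.201]  turn [ 0.014 -0.009  0.048]  shift after turn [ 0.155 -0.001  0.201]
```

View pics/w1c.png

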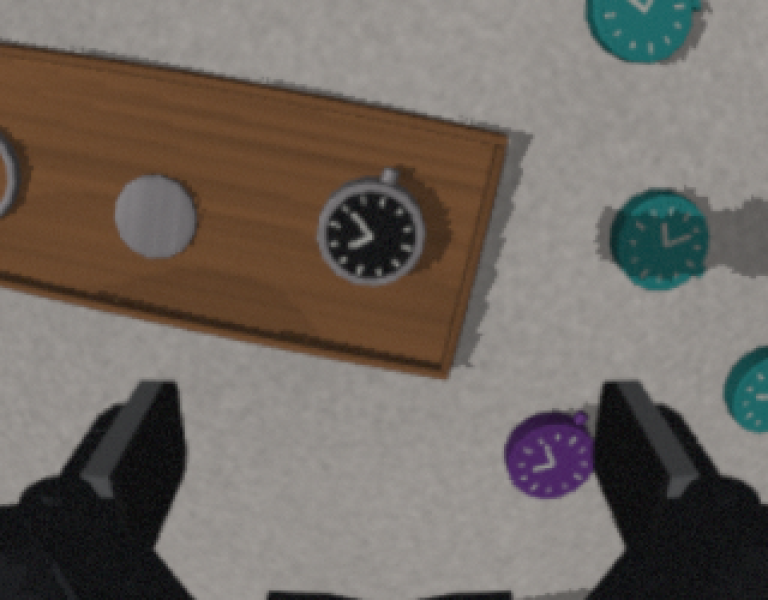

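The watch's dial centre is at crop (371,232) = pixel (314.6,196.7), and its crown at crop (390,177) = (322.5,173.8). It lies clear of the tray rim.

```bash
python3 - <<'E'
from h import *
w=pt('wrist','w1',314.6,196.7,.017);c=pt('wrist','w1',322.5,173.8,.0105);print(w,pt('wrist','w1',314.6,196.7),c,np.linalg.norm((c-w)[:2]))
y=np.degrees(np.arctan2(*(c-w)[1::-1]));print(y)
plan([w[0],w[1],.10],y)
E
```

```text
[ 0.52773772 -0.27491408  0.017     ] [ 0.52806183 -0.27481149  0.01817037] [ 0.54799112 -0.27408805  0.0105    ] 0.020270242418651666
2.335495131335072
t 1.87 pos [ 0.5292 -0.2823  0.2059] yaw 22.28 q6 0.65 w 1.0 f 0.0 F [-0.1 -1.  -0.3] Tz 0.003
shift before turn [ 0.044 -0.251  3.531]  turn [ 0.011 -0.011  3.325]  shift after turn [-0.039 -0.247  3.531]
```

{"api": "jog_arm", "payload": {
  "increments": [
    [[0,-0.25,0,0,0,0.8,0.24],[0,0,0.3,0,0,0.8,0.24],[0,0,0.5,0,0,0.8,0.24],[0,0,0.5,0,0,0.9,0.24],[0,0,0.5,0,0,0,0.24]]
  ]
}}

```text
time: 2.28
tool_pos: [0.5265, -0.2751, 0.1514]
tcp_rot: [3.14, 0.062, 0.003]
wrist_force: [0.2, 0.3, -0.1]
width: 0.621
grip_force: 0.0
```

{"api": "jog_arm", "payload": {
  "increments": [
    [[0,0,0.2,0,0,0,0.24],[0,0,0.2,0,0,0,0.24],[0,0,0,0,0,0,0.24],[0,0,0,0,0,0,0.24],[0,0,0,0,0,0,0.24]]
  ]
}}

```text
time: 2.7
tool_pos: [0.5271, -0.2748, 0.14]
tcp_rot: [3.14, 0.07, 0.002]
wrist_force: [0.6, 0.5, -0.2]
width: 0.619
grip_force: 0.0
```

```bash
python3 - <<'E'
from h import *
plan([.528,-.2748,.079],2.5)
s,im,d=look('wrist','w2')
cv2.imwrite('pics/w2c.png',cv2.resize(im[100:350,160:480],None,fx=2.4,fy=2.4,interpolation=3))
E
```

```text
t 2.7 pos [ 0.5271 -0.2748  0.14  ] yaw 2.54 q6 1.0 w 0.619 f 0.0 F [ 0.6  0.5 -0.2] Tz 0.017
shift before turn [ 2.800e-02 -2.000e-03  2.032e+00]  turn [ 0.009 -0.015  0.007]  shift after turn [0.031 0.    2.032]
```

View pics/w2c.png

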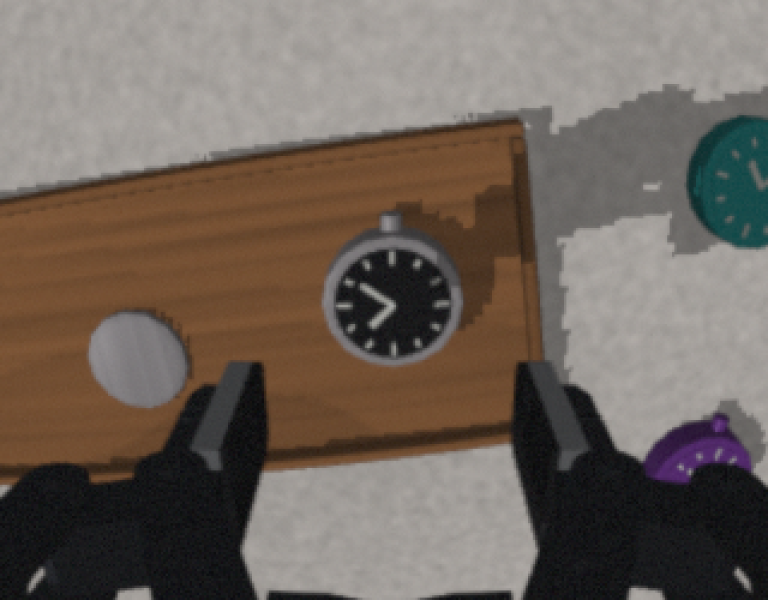

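The watch is at crop (391,302), centred between the fingertips (265 and 513), with its crown straight up at (390,222). I'll narrow the opening a little because of the tray's end rim, then descend and grip.

{"api": "jog_arm", "payload": {
  "increments": [
    [[0.03,0,0.5,0,0,0,0.1],[0,0,0.5,0,0,0,0.1],[0,0,0.4,0,0,0,0.1],[0,0,0.3,0,0,0,0.1],[0,0,0.15,0,0,0,0.1]]
  ]
}}

```text
time: 3.17
tool_pos: [0.5268, -0.274, 0.0821]
tcp_rot: [-3.14, -0.07, 0.002]
wrist_force: [0.2, -0.6, -0.1]
width: 0.548
grip_force: 0.0
```

{"api": "jog_arm", "payload": {
  "increments": [
    [[0,0,0.1,0,0,0,0.1],[0,0,0.05,0,0,0,0.1],[0,0,0,0,0,0,0.1],[0,0,0,0,0,0,0.1],[0,0,0,0,0,0,0.1]]
  ]
}}

```text
time: 3.58
tool_pos: [0.5278, -0.2746, 0.0795]
tcp_rot: [3.14, 0.07, 0.002]
wrist_force: [-1.0, 1.0, 0.1]
width: 0.548
grip_force: 0.0
```

{"api": "jog_arm", "payload": {
  "increments": [
    [[0,0,0,0,0,0,-0.2],[0,0,0,0,0,0,-0.2],[0,0,0,0,0,0,-0.2],[0,0,0,0,0,0,-0.2],[0,0,0,0,0,0,-0.2]]
  ],
  "force": 35
}}

```text
time: 4.0
tool_pos: [0.5279, -0.2747, 0.0799]
tcp_rot: [3.14, 0.07, 0.002]
wrist_force: [-1.7, 0.7, 6.3]
width: 0.448
grip_force: 35.1
```

{"api": "jog_arm", "payload": {
  "increments": [
    [[0,0,-0.3,0,0,0,-0.2],[0,0,-0.7,0,0,0,-0.2],[0,0,-1,0,0,0,-0.2],[0,0,-1,0,0,0,-0.2],[0,0,-0.7,0,0,0,-0.2]]
  ]
}}

```text
time: 4.42
tool_pos: [0.5277, -0.2745, 0.1924]
tcp_rot: [3.14, 0.07, 0.002]
wrist_force: [0.9, -1.2, -0.9]
width: 0.442
grip_force: 35.3
```

{"api": "jog_arm", "payload": {
  "increments": [
    [[-0.1,-0.5,-0.5,0,0,0,-0.2],[-0.1,-0.9,-0.3,0,0,0,-0.2],[-0.1,-0.9,0,0,0,0,-0.2],[-0.1,-0.9,0,0,0,0,-0.2],[-0.1,-0.9,0,0,0,0,-0.2]]
  ]
}}

```text
time: 4.83
tool_pos: [0.5063, -0.151, 0.2142]
tcp_rot: [-3.141, -0.068, -0.0]
wrist_force: [0.4, 1.0, -0.8]
width: 0.447
grip_force: 35.3
```

{"api": "jog_arm", "payload": {
  "increments": [
    [[-0.1,-1,0,0,0,0,-0.2],[-0.1,-1,0,0,0,0,-0.2],[-0.1,-1,0,0,0,0,-0.2],[-0.1,-1,0,0,0,0,-0.2],[-0.1,-1,0,0,0,0,-0.2]]
  ]
}}

```text
time: 5.25
tool_pos: [0.4844, -0.0015, 0.2139]
tcp_rot: [-3.141, -0.069, 0.001]
wrist_force: [0.6, 0.2, -1.3]
width: 0.45
grip_force: 35.4
```

{"api": "jog_arm", "payload": {
  "increments": [
    [[0,-1,0,0,0,0,-0.2],[0,-1,0,0,0,0,-0.2],[0,-1,0,0,0,0,-0.2],[0,-1,0,0,0,0,-0.2],[0,-0.7,0,0,0,0.4,-0.2]]
  ]
}}

```text
time: 5.67
tool_pos: [0.4782, 0.1401, 0.214]
tcp_rot: [-3.141, -0.005, 0.001]
wrist_force: [0.8, 0.2, 0.1]
width: 0.445
grip_force: 35.4
```

{"api": "jog_arm", "payload": {
  "increments": [
    [[0,-0.4,0,0,0,1,-0.2],[0,0,0,0,0,1,-0.2],[0,0,0,0,0,1,-0.2],[0,0,0,0,0,0,-0.2],[0,0,0,0,0,0,-0.2]]
  ]
}}

```text
time: 6.08
tool_pos: [0.4786, 0.1499, 0.2138]
tcp_rot: [3.104, -0.483, -0.001]
wrist_force: [0.1, 0.6, -0.1]
width: 0.447
grip_force: 35.4
```

```bash
python3 - <<'E'
from h import *
plan([.55,.136,.2],-18)
s,im,d=look('wrist','w3')
cv2.imwrite('pics/w3c.png',cv2.resize(im[60:380,110:530],None,fx=1.85,fy=1.85,interpolation=3))
E
```

```text
t 6.08 pos [0.4786 0.1499 0.2138] yaw -17.68 q6 2.13 w 0.447 f 35.4 F [ 0.1  0.6 -0.1] Tz 0.019
shift before turn [ 2.408 -0.28   0.457]  turn [0.003 0.005 0.053]  shift after turn [ 2.406 -0.293  0.459]
```

View pics/w3c.png

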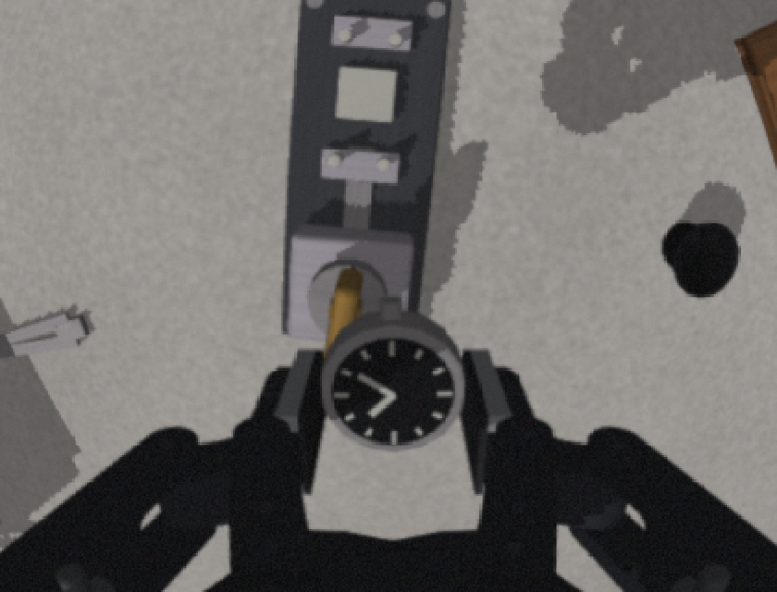

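The held watch is at crop (393,393). The seat centre is at crop (365.5,94), the jaw pins at (334,161) and (384,164), the anvil pins at (344,36) and (394,39), and the wing runs from (349,272) to (335,350). Everything is where I expected.

```bash
python3 - <<'E'
from h import *
f=lambda u,v,z:pt('wrist','w3',110+u/1.85,60+v/1.85,z)
S=f(365.5,94,.022);J=[f(334,161,.032),f(384,164,.032)];A=[f(344,36,.032),f(394,39,.032)]
j=sum(J)/2;a=sum(A)/2;print('seat',S,'jaw',j,'anvil',a,np.linalg.norm(J[0]-J[1]),np.linalg.norm(A[0]-A[1]))
ang=lambda d:np.degrees(np.arctan2(d[1],d[0]))
print('yaw jaw->anvil',ang(a-j),'pins',ang(J[0]-J[1])-90,ang(A[0]-A[1])-90,'dist',np.linalg.norm((j-S)[:2]),np.linalg.norm((a-S)[:2]))
print([ang(f(*p,.022)-f(*q,.022)) for p,q in (((338,67),(335,119)),((397,69),(392,122)))])
print('plate edges',[ang(f(*p,.014)-f(*q,.014)) for p,q in (((301,30),(284,320)),((448,30),(422,310)))])
c=f(352,297,.05);print('collar',c,ang(S-c),np.linalg.norm((S-c)[:2]))
print('wing',f(352,268,.086),f(349,272,.086))
W=f(393,393,.1);print(W)
E
```

```text
seat [0.55353994 0.13919756 0.022     ] jaw [0.52550526 0.1509234  0.032     ] anvil [0.57682676 0.12962192 0.032     ] 0.022213492386682472 0.021647118369227704
yaw jaw->anvil -22.5413678292925 pins -21.579475864309487 -21.85857951340668 dist 0.03038812883621174 0.025178746163343747
[np.float64(-21.560901542555992), np.float64(-22.987327968448856)]
plate edges [np.float64(-23.108996896450545), np.float64(-22.11192537123056)]
collar [0.4724663  0.17089419 0.05      ] -21.35355875563647 0.08704947431353235
wing [0.4952623  0.16050632 0.086     ] [0.49414446 0.16205243 0.086     ]
[0.44872765 0.15966196 0.1       ]
```

```bash
python3 - <<'E'
from h import *
print(pt('wrist','w3',110+393/1.85,60+393/1.85,.151))
plan([.5522,.1397,.0985],-22.2)
E
```

```text
[0.47710151 0.15068083 0.151     ]
t 6.13 pos [0.4787 0.1498 0.2138] yaw -17.7 q6 2.13 w 0.443 f 35.4 F [ 0.  -0.3 -0.5] Tz 0.067
shift before turn [ 2.437 -0.424  3.842]  turn [0.002 0.003 0.75 ]  shift after turn [ 2.395 -0.613  3.843]
```

{"api": "jog_arm", "payload": {
  "increments": [
    [[0,0,0,0,0,0.75,-0.2],[0.5,-0.15,0.2,0,0,0,-0.2],[0.7,-0.2,0.4,0,0,0,-0.2],[0.7,-0.2,0.5,0,0,0,-0.2],[0.52,-0.06,0.5,0,0,0,-0.2]]
  ]
}}

```text
time: 6.55
tool_pos: [0.5552, 0.1391, 0.1662]
tcp_rot: [-3.081, 0.606, -0.004]
wrist_force: [-0.3, -0.5, -0.5]
width: 0.443
grip_force: 35.4
```

{"api": "jog_arm", "payload": {
  "increments": [
    [[0,0,0.4,0,0,0,-0.2],[0,0,0.4,0,0,0,-0.2],[0,0,0.3,0,0,0,-0.2],[0,0,0,0,0,0,-0.2],[0,0,0,0,0,0,-0.2]]
  ]
}}

```text
time: 6.97
tool_pos: [0.5517, 0.1392, 0.1321]
tcp_rot: [3.081, -0.608, -0.003]
wrist_force: [-0.9, 0.5, -0.2]
width: 0.443
grip_force: 35.4
```

```bash
python3 - <<'E'
from h import *
plan([.5525,.1397,.0985],-22.2)
s,im,d=look('wrist','w4')
cv2.imwrite('pics/w4c.png',cv2.resize(im[60:310,160:480],None,fx=2.4,fy=2.4,interpolation=3))
E
```

```text
t 6.97 pos [0.5517 0.1392 0.1321] yaw -22.32 q6 2.16 w 0.443 f 35.4 F [-0.9  0.5 -0.2] Tz -0.021
shift before turn [ 0.02  -0.025  1.121]  turn [ 0.011  0.018 -0.02 ]  shift after turn [ 0.018 -0.024  1.121]
```

View pics/w4c.png

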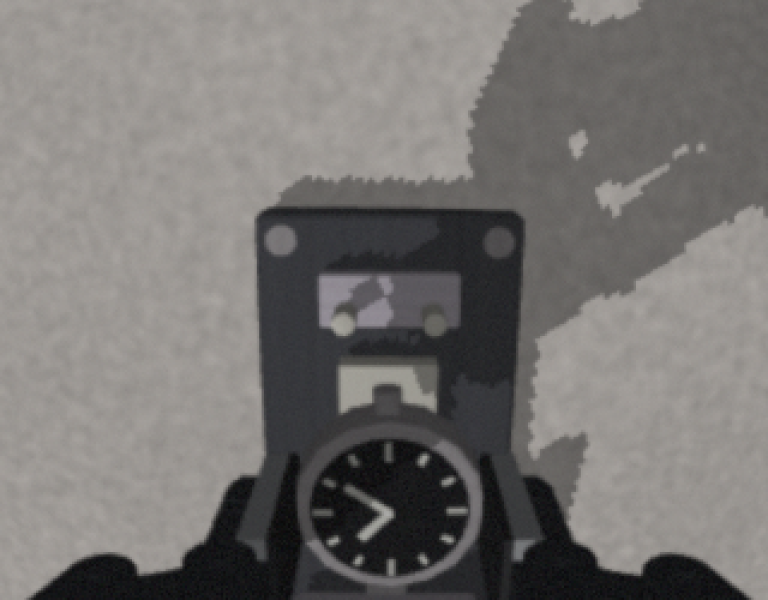

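The crown (387,398) lies midway between the anvil pins (344 and 434), and the seat spans 339–437. The watch is centred and square, so I'll lower it.

{"api": "jog_arm", "payload": {
  "increments": [
    [[0.02,0,0.4,0,0,0,-0.2],[0,-0.02,0.35,0,0,0,-0.2],[0,0,0.2,0,0,0,-0.2],[0,0,0.1,0,0,0,-0.2],[0,0,0,0,0,0,-0.2]]
  ]
}}

```text
time: 7.43
tool_pos: [0.5529, 0.1394, 0.0999]
tcp_rot: [3.081, -0.609, -0.004]
wrist_force: [-0.4, 0.1, -0.6]
width: 0.445
grip_force: 35.4
```

{"api": "jog_arm", "payload": {
  "increments": [
    [[0,0,0.03,0,0,0,-0.2],[0,0,0,0,0,0,-0.2],[0,0,0,0,0,0,-0.2],[0,0,0,0,0,0,-0.2],[0,0,0,0,0,0,-0.2]]
  ]
}}

```text
time: 7.85
tool_pos: [0.5542, 0.1396, 0.1009]
tcp_rot: [-3.082, 0.609, -0.001]
wrist_force: [-0.8, -0.6, -0.2]
width: 0.441
grip_force: 35.4
```

```bash
python3 - <<'E'
from h import *
plan([.5525,.1397,.0977],-22.2)
E
```

```text
t 7.85 pos [0.5542 0.1396 0.1009] yaw -22.36 q6 2.16 w 0.441 f 35.4 F [-0.8 -0.6 -0.2] Tz -0.002
shift before turn [-0.053  0.018  0.106]  turn [-0.004 -0.006 -0.027]  shift after turn [-0.053  0.018  0.106]
```

{"api": "jog_arm", "payload": {
  "increments": [
    [[0,0,0.02,0,0,0,-0.2],[0,0,0.02,0,0,0,-0.2],[0,0,0.02,0,0,0,-0.2],[0,0,0,0,0,0,-0.2],[0,0,0,0,0,0,-0.2]]
  ]
}}

```text
time: 8.27
tool_pos: [0.5538, 0.1395, 0.0986]
tcp_rot: [3.082, -0.609, -0.0]
wrist_force: [0.1, 0.4, -0.6]
width: 0.447
grip_force: 35.4
```

{"api": "jog_arm", "payload": {
  "increments": [
    [[0,0,0.02,0,0,0,-0.2],[0,0,0.01,0,0,0,-0.2],[0,0,0,0,0,0,-0.2],[0,0,0,0,0,0,-0.2],[0,0,0,0,0,0,-0.2]]
  ]
}}

```text
time: 8.68
tool_pos: [0.5539, 0.1396, 0.0979]
tcp_rot: [-3.082, 0.609, -0.0]
wrist_force: [-0.8, -0.6, 1.1]
width: 0.448
grip_force: 35.6
```

{"api": "jog_arm", "payload": {
  "increments": [
    [[0,0,0.01,0,0,0,-0.2],[0,0,0.01,0,0,0,-0.2],[0,0,0,0,0,0,-0.2],[0,0,0,0,0,0,-0.2],[0,0,0,0,0,0,-0.2]]
  ]
}}

```text
time: 9.1
tool_pos: [0.5539, 0.1396, 0.0979]
tcp_rot: [3.082, -0.609, 0.0]
wrist_force: [-2.8, 0.1, 5.6]
width: 0.447
grip_force: 35.9
```

Wrist force shows 5.6 N of contact, so the watch is on the seat. I'll release it and rise.

{"api": "jog_arm", "payload": {
  "increments": [
    [[0,0,0,0,0,0,0.0],[0,0,0,0,0,0,0.1],[0,0,0,0,0,0,0.2],[0,0,0,0,0,0,0.3],[0,0,0,0,0,0,0.3]]
  ]
}}

```text
time: 9.52
tool_pos: [0.5538, 0.1396, 0.097]
tcp_rot: [3.082, -0.609, -0.0]
wrist_force: [0.8, 0.1, 1.2]
width: 0.648
grip_force: 0.0
```

{"api": "jog_arm", "payload": {
  "increments": [
    [[0,0,-0.2,0,0,0,0.3],[0,0,-0.6,0,0,0,0.3],[0,0,-1,0,0,0,0.3],[-0.6,0,-1,0,0,0,0.3],[-0.8,0,-1,0,0,0,0.3]]
  ]
}}

```text
time: 9.93
tool_pos: [0.5159, 0.1552, 0.2128]
tcp_rot: [-3.081, 0.612, -0.002]
wrist_force: [0.8, 0.7, 0.6]
width: 0.653
grip_force: 0.0
```

{"api": "jog_arm", "payload": {
  "increments": [
    [[-0.8,0,0,0,0,0,0.3],[-0.8,0,0,0,0,0,0.3],[-0.6,0,0,0,0,0,0.3],[-0.6,0,0,0,0,0,0.3],[0,0,0,0,0,0,0.3]]
  ]
}}

```text
time: 10.35
tool_pos: [0.4346, 0.1881, 0.2112]
tcp_rot: [3.082, -0.607, -0.003]
wrist_force: [-0.2, 0.1, -0.9]
width: 0.649
grip_force: 0.0
```

```bash
python3 - <<'E'
from h import *
plan([.471,.1717,.2],-22.2)
s,im,d=look('wrist','w5')
cv2.imwrite('pics/w5c.png',cv2.resize(im[60:310,160:480],None,fx=2.4,fy=2.4,interpolation=3))
E
```

```text
t 10.35 pos [0.4346 0.1881 0.2112] yaw -22.27 q6 2.31 w 0.649 f 0.0 F [-0.2  0.1 -0.9] Tz 0.052
shift before turn [1.331 0.046 0.372]  turn [ 0.005  0.016 -0.012]  shift after turn [1.331 0.047 0.375]
```

View pics/w5c.png

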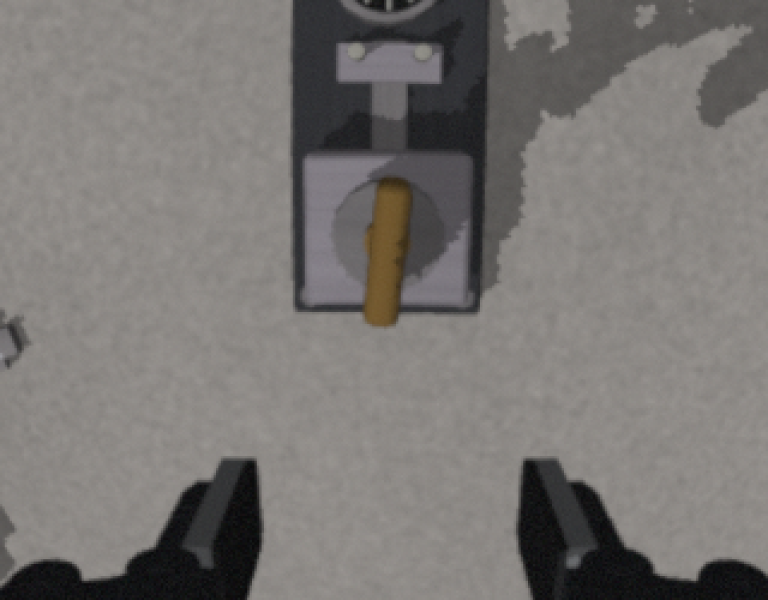

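The watch is on the seat, partly out of frame at the top. The wing runs from crop (393,182) to (381,322), the collar centre is about (388,233), and the jaw pins are at (357,51) and (423,53). I'll fit the wing's pose from the brass pixels and depth.

```bash
python3 - <<'E'
from h import *
f=lambda u,v,z:pt('wrist','w5',160+u/2.4,60+v/2.4,z)
print('collar',f(388,233,.05),'jaw',(f(357,51,.032)+f(423,53,.032))/2)
D=np.load('pics/w5.npz');im=D['im'].astype(int);m=(im[...,2]-im[...,0]>50);v,u=np.nonzero(m);k=(v>120)&(v<210)&(u>290)&(u<345);u,v=u[k],v[k]
P=np.array([pt('wrist','w5',a,b) for a,b in zip(u,v)]);T=P[P[:,2]>.081];print(len(P),len(T),P[:,2].max())
c,(w,h),a=cv2.minAreaRect((T[:,:2]*1000).astype(np.float32));print('wing',c,w,h,a)
_,_,V=np.linalg.svd(T[:,:2]-T[:,:2].mean(0));print('yaw',np.degrees(np.arctan2(V[0,1],V[0,0])),T.mean(0))
c=np.array(c)/1000; 
plan([c[0],c[1],.2],152)
E
```

```text
collar [0.47142481 0.17362351 0.05      ] jaw [0.52526591 0.15085228 0.032     ]
680 666 0.28193484874643265
wing (479.3089904785156, 170.68081665039062) 8.296531677246094 56.404022216796875 61.413787841796875
yaw 152.06478831977526 [0.47190253 0.17455866 0.08803128]
t 10.4 pos [0.4362 0.1878 0.2115] yaw -22.26 q6 2.31 w 0.652 f 0.0 F [-0.   0.  -0.1] Tz -0.014
shift before turn [ 1.546 -0.014  0.384]  turn [ 3.0000e-03 -3.0000e-03 -2.9043e+01]  shift after turn [-1.536  0.169  0.383]
```

{"api": "jog_arm", "payload": {
  "increments": [
    [[0.5,0,0,0,0,0,0],[0.5,0,0,0,0,0,0],[0.26,0,0,0,0,-1,0],[0,0,0,0,0,-1,0],[0,0,0,0,0,-1,0]]
  ]
}}

```text
time: 10.82
tool_pos: [0.4754, 0.172, 0.2114]
tcp_rot: [3.139, -0.115, 0.002]
wrist_force: [0.3, 0.3, -0.2]
width: 0.502
grip_force: 0.0
```

{"api": "jog_arm", "payload": {
  "increments": [
    [[0,0,0,0,0,-1,0],[0,0,0,0,0,-1,0],[0,0,0,0,0,-1,0],[0,0,0,0,0,-1,0],[0,0,0,0,0,-1,0]]
  ]
}}

```text
time: 11.23
tool_pos: [0.4749, 0.1721, 0.2113]
tcp_rot: [3.062, 0.702, 0.001]
wrist_force: [0.2, -0.1, 1.4]
width: 0.498
grip_force: 0.0
```

{"api": "jog_arm", "payload": {
  "increments": [
    [[0,0,0,0,0,-1,0],[0,0,0,0,0,-1,0],[0,0,0,0,0,-1,0],[0,0,0,0,0,-1,0],[0,0,0,0,0,-1,0]]
  ]
}}

```text
time: 11.65
tool_pos: [0.4749, 0.1721, 0.2113]
tcp_rot: [2.775, 1.471, 0.001]
wrist_force: [0.3, 0.3, -0.1]
width: 0.503
grip_force: 0.0
```

{"api": "jog_arm", "payload": {
  "increments": [
    [[0,0,0,0,0,-1,0],[0,0,0,0,0,-1,0],[0,0,0,0,0,-1,0],[0,0,0,0,0,-1,0],[0,0,0,0,0,-1,0]]
  ]
}}

```text
time: 12.07
tool_pos: [0.4749, 0.1721, 0.2113]
tcp_rot: [2.3, 2.139, 0.001]
wrist_force: [-0.3, -0.3, -1.0]
width: 0.498
grip_force: 0.0
```

{"api": "jog_arm", "payload": {
  "increments": [
    [[0,0,0,0,0,-1,0],[0,0,0,0,0,-1,0],[0,0,0,0,0,-1,0],[0,0,0,0,0,-1,0],[0,0,0,0,0,-1,0]]
  ]
}}

```text
time: 12.48
tool_pos: [0.4749, 0.1721, 0.2113]
tcp_rot: [1.668, 2.661, 0.001]
wrist_force: [-0.4, 0.6, -0.4]
width: 0.501
grip_force: 0.0
```

{"api": "jog_arm", "payload": {
  "increments": [
    [[0,0,0,0,0,-1,0],[0,0,0,0,0,-1,0],[0,0,0,0,0,-1,0],[0,0,0,0,0,-1,0],[0,0,0,0,0,-1,0]]
  ]
}}

```text
time: 12.9
tool_pos: [0.4749, 0.1721, 0.2113]
tcp_rot: [0.922, 3.002, 0.0]
wrist_force: [-0.4, -0.5, -0.4]
width: 0.501
grip_force: 0.0
```

{"api": "jog_arm", "payload": {
  "increments": [
    [[0,0,0,0,0,-1,0],[0,0,0,0,0,0,0],[0,0,0,0,0,0,0],[0,0,0,0,0,0,0],[0,0,0,0,0,0,0]]
  ]
}}

```text
time: 13.32
tool_pos: [0.473, 0.1728, 0.2111]
tcp_rot: [0.773, 3.045, -0.0]
wrist_force: [-1.2, 0.8, -0.5]
width: 0.501
grip_force: 0.0
```

```bash
python3 - <<'E'
from h import *
plan([.4712,.1736,.13],152)
s,im,d=look('wrist','w6')
look('side','side6')
cv2.imwrite('pics/w6c.png',cv2.resize(im[60:310,160:480],None,fx=2.4,fy=2.4,interpolation=3))
E
```

```text
t 13.32 pos [0.473  0.1728 0.2111] yaw 151.5 q6 -0.77 w 0.501 f 0.0 F [-1.2  0.8 -0.5] Tz -0.023
shift before turn [ 0.066 -0.004  2.703]  turn [-0.001  0.001 -0.083]  shift after turn [ 0.066 -0.004  2.703]
```

View pics/w6c.png

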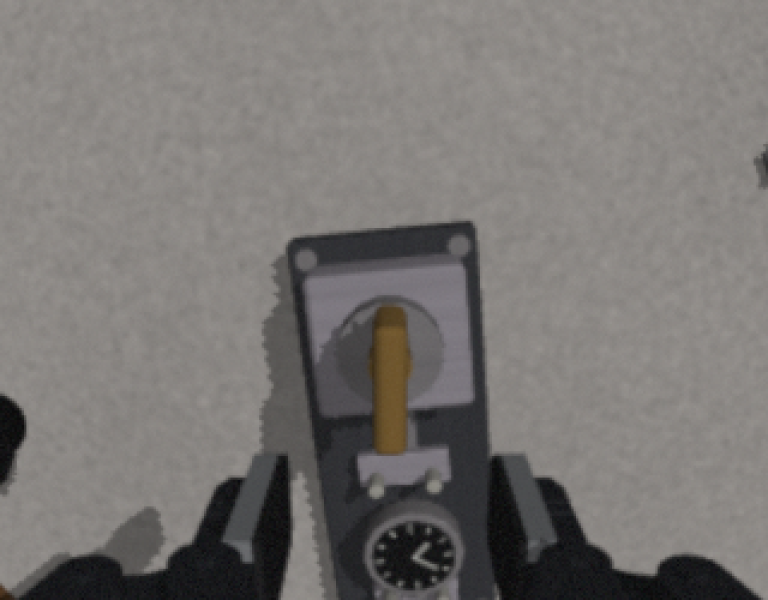

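The wing stands straight up in view at x≈390, midway between the fingers (289 and 490), and the watch lies on the seat at (413,555). I'll descend and grip the wing.

{"api": "jog_arm", "payload": {
  "increments": [
    [[0.06,0,0.6,0,0,0,0],[0,0,0.8,0,0,0,0],[0,0,0.7,0,0,0,0],[0,0,0.4,0,0,0,0],[0,0,0.17,0,0,0,0]]
  ]
}}

```text
time: 13.83
tool_pos: [0.4692, 0.1736, 0.1289]
tcp_rot: [-0.769, -3.043, 0.003]
wrist_force: [-0.1, 0.0, 0.3]
width: 0.498
grip_force: 0.0
```

{"api": "jog_arm", "payload": {
  "increments": [
    [[0,0,0,0,0,0,0],[0,0,0,0,0,0,-0.5],[0,0,0,0,0,0,-1],[0,0,0,0,0,0,-1],[0,0,0,0,0,0,-1]]
  ],
  "force": 70
}}

```text
time: 14.25
tool_pos: [0.4715, 0.1738, 0.1326]
tcp_rot: [0.769, 3.044, 0.0]
wrist_force: [-2.4, -3.6, 5.8]
width: 0.099
grip_force: 69.9
```

{"api": "jog_arm", "payload": {
  "increments": [
    [[0,0,0,0,0,0,-1],[0,0,0,0,0,0,-1],[0,0,0,0,0,0,-1],[0,0,0,0,0,0,-1],[0,0,0,0,0,0,-1]]
  ]
}}

```text
time: 14.67
tool_pos: [0.4715, 0.1738, 0.1325]
tcp_rot: [0.769, 3.044, 0.001]
wrist_force: [-2.0, -2.9, 6.7]
width: 0.103
grip_force: 70.0
```

```bash
python3 - <<'E'
from h import *
plan([.4712,.1736,.13],152)
E
```

```text
t 14.67 pos [0.4715 0.1738 0.1325] yaw 151.64 q6 -0.77 w 0.103 f 70.0 F [-2.  -2.9  6.7] Tz -0.039
shift before turn [ 0.006 -0.012  0.085]  turn [ 0.008  0.016 -0.06 ]  shift after turn [ 0.006 -0.011  0.085]
```

{"api": "jog_arm", "payload": {
  "increments": [
    [[0,0,0,0,0,0.5,-1],[0,0,0,0,0,0.5,-1],[0,0,0,0,0,0.5,-1],[0,0,0,0,0,0.5,-1],[0,0,0,0,0,0.5,-1]]
  ]
}}

```text
time: 15.08
tool_pos: [0.4716, 0.1739, 0.1325]
tcp_rot: [1.163, 2.916, 0.001]
wrist_force: [-1.4, -2.3, 5.4]
width: 0.102
grip_force: 69.9
```

```bash
python3 -c "
from h import *
plan([.4712,.1736,.13],152)"
```

```text
t 15.08 pos [0.4716 0.1739 0.1325] yaw 136.52 q6 -0.51 w 0.102 f 69.9 F [-1.4 -2.3  5.4] Tz 0.105
shift before turn [ 0.002 -0.016  0.084]  turn [ 0.011  0.016 -2.58 ]  shift after turn [ 0.006 -0.015  0.084]
```

{"api": "jog_arm", "payload": {
  "increments": [
    [[0,0,0,0,0,0.5,-1],[0,0,0,0,0,0.5,-1],[0,0,0,0,0,0.5,-1],[0,0,0,0,0,0.5,-1],[0,0,0,0,0,0.5,-1]]
  ]
}}

```text
time: 15.5
tool_pos: [0.4717, 0.174, 0.1325]
tcp_rot: [1.534, 2.74, 0.002]
wrist_force: [-1.0, -2.0, 6.0]
width: 0.103
grip_force: 69.9
```

```bash
python3 -c "
from h import *
plan([.4712,.1736,.13],152)
look('side','side7')
import cv2
s=np.load('pics/side7.npz')['im']
c=viewer.camera_params('side');R,t=np.array(c['R']),np.array(c['t'])
for X in ([.5536,.1391,.03],[.4712,.1736,.06]):
    q=R@np.array(X)+t; print(c['fx']*q[0]/q[2]+c['cx'],c['fy']*q[1]/q[2]+c['cy'])
"
```

```text
t 15.5 pos [0.4717 0.174  0.1325] yaw 121.52 q6 -0.25 w 0.103 f 69.9 F [-1. -2.  6.] Tz 0.074
shift before turn [-0.002 -0.02   0.084]  turn [ 0.016  0.016 -5.08 ]  shift after turn [ 0.008 -0.018  0.084]
298.44920186512786 249.54739763189204
323.40501121266544 257.71626213647846
```

{"api": "jog_arm", "payload": {
  "increments": [
    [[0,0,0,0,0,0.4,-1],[0,0,0,0,0,0.4,-1],[0,0,0,0,0,0.4,-1],[0,0,0,0,0,0.4,-1],[0,0,0,0,0,0.4,-1]]
  ]
}}

```text
time: 15.97
tool_pos: [0.4717, 0.174, 0.1325]
tcp_rot: [1.811, 2.565, 0.003]
wrist_force: [-1.0, -3.0, 5.4]
width: 0.102
grip_force: 69.9
```

```bash
cat >> h.py <<'E'
def tz():
    s=read_state(); M=Ro.from_rotvec(s['tcp_rot']).as_matrix()
    print('t %.2f turned %.2f rad Tz %.3f Fz %.1f q6torque %.3f'%(s['time'],np.radians(151.6-np.degrees(np.arctan2(M[1,0],M[0,0]))),s['torque'][2],s['wrist_force'][2],s['joint_torque'][5]))
E
python3 -c "
from h import *
tz()"
```

```text
t 15.97 turned 0.73 rad Tz 0.077 Fz 5.4 q6torque -0.404
```

{"api": "jog_arm", "payload": {
  "increments": [
    [[0,0,0,0,0,0.3,-1],[0,0,0,0,0,0.3,-1],[0,0,0,0,0,0.3,-1],[0,0,0,0,0,0.3,-1],[0,0,0,0,0,0.3,-1]]
  ]
}}

```text
time: 16.38
tool_pos: [0.4718, 0.174, 0.1325]
tcp_rot: [2.006, 2.415, 0.003]
wrist_force: [-1.3, -2.1, 5.1]
width: 0.102
grip_force: 69.8
```

```bash
python3 -c "
from h import *
tz()"
```

```text
t 16.38 turned 0.89 rad Tz 0.135 Fz 5.1 q6torque -0.267
```

{"api": "jog_arm", "payload": {
  "increments": [
    [[0,0,0,0,0,0.3,-1],[0,0,0,0,0,0.3,-1],[0,0,0,0,0,0.3,-1],[0,0,0,0,0,0.3,-1],[0,0,0,0,0,0.3,-1]]
  ]
}}

```text
time: 16.8
tool_pos: [0.4719, 0.174, 0.1325]
tcp_rot: [2.189, 2.251, 0.003]
wrist_force: [0.0, -2.2, 4.6]
width: 0.102
grip_force: 69.8
```

```bash
python3 -c "
from h import *
tz()"
```

```text
t 16.80 turned 1.05 rad Tz 0.089 Fz 4.6 q6torque -0.266
```

{"api": "jog_arm", "payload": {
  "increments": [
    [[0,0,0,0,0,0.2,-1],[0,0,0,0,0,0.2,-1],[0,0,0,0,0,0.2,-1],[0,0,0,0,0,0.2,-1],[0,0,0,0,0,0.2,-1]]
  ]
}}

```text
time: 17.22
tool_pos: [0.4719, 0.174, 0.1325]
tcp_rot: [2.304, 2.133, 0.004]
wrist_force: [-1.0, -3.0, 6.0]
width: 0.102
grip_force: 70.0
```

```bash
python3 -c "
from h import *
tz()"
```

```text
t 17.22 turned 1.15 rad Tz 0.125 Fz 6.0 q6torque -0.135
```

{"api": "jog_arm", "payload": {
  "increments": [
    [[0,0,0,0,0,0.2,-1],[0,0,0,0,0,0.2,-1],[0,0,0,0,0,0.2,-1],[0,0,0,0,0,0.2,-1],[0,0,0,0,0,0.2,-1]]
  ]
}}

```text
time: 17.63
tool_pos: [0.472, 0.174, 0.1325]
tcp_rot: [2.412, 2.01, 0.004]
wrist_force: [0.5, -1.7, 5.5]
width: 0.102
grip_force: 70.0
```

```bash
python3 -c "
from h import *
tz()
s,im,d=look('wrist','w8')
cv2.imwrite('pics/w8c.png',cv2.resize(im[130:380,160:480],None,fx=2.4,fy=2.4,interpolation=3))"
```

```text
t 17.63 turned 1.26 rad Tz 0.089 Fz 5.5 q6torque -0.135
```

View pics/w8c.png

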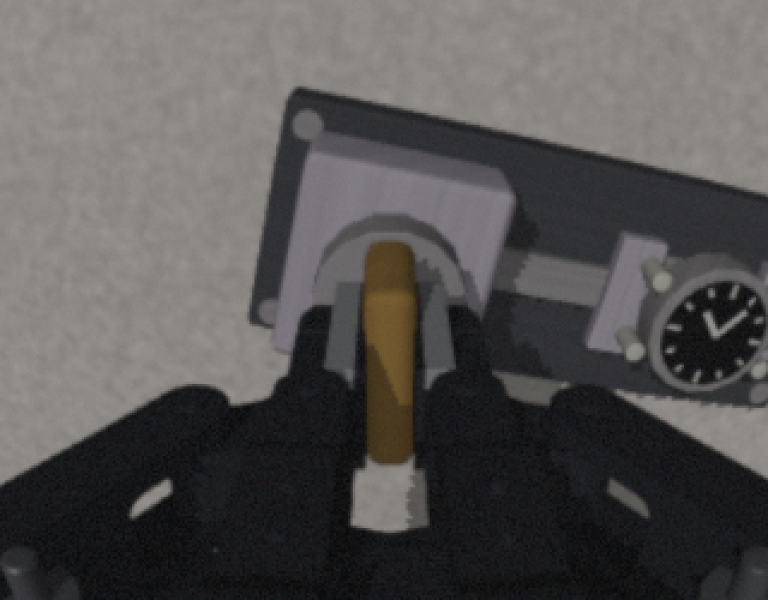

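The jaw pins (660,277) and (630,345) now reach the watch, and the anvil pin at (760,370) is close. The torque is still the free-running 0.1 N m, so I'll continue in small steps.

{"api": "jog_arm", "payload": {
  "increments": [
    [[0,0,0,0,0,0.12,-1],[0,0,0,0,0,0.12,-1],[0,0,0,0,0,0.12,-1],[0,0,0,0,0,0.12,-1],[0,0,0,0,0,0.12,-1]]
  ]
}}

```text
time: 18.1
tool_pos: [0.472, 0.174, 0.1325]
tcp_rot: [2.474, 1.934, 0.004]
wrist_force: [-0.2, -2.2, 6.1]
width: 0.101
grip_force: 69.9
```

```bash
python3 -c "
from h import *
tz()"
```

```text
t 18.10 turned 1.32 rad Tz 0.127 Fz 6.1 q6torque -0.030
```

{"api": "jog_arm", "payload": {
  "increments": [
    [[0,0,0,0,0,0.12,-1],[0,0,0,0,0,0.12,-1],[0,0,0,0,0,0.12,-1],[0,0,0,0,0,0.12,-1],[0,0,0,0,0,0.12,-1]]
  ]
}}

```text
time: 18.52
tool_pos: [0.472, 0.174, 0.1326]
tcp_rot: [2.533, 1.855, 0.004]
wrist_force: [0.4, -3.2, 5.8]
width: 0.105
grip_force: 69.9
```

```bash
python3 -c "
from h import *
tz()"
```

```text
t 18.52 turned 1.38 rad Tz 0.117 Fz 5.8 q6torque -0.030
```

{"api": "jog_arm", "payload": {
  "increments": [
    [[0,0,0,0,0,0.12,-1],[0,0,0,0,0,0.12,-1],[0,0,0,0,0,0.12,-1],[0,0,0,0,0,0.12,-1],[0,0,0,0,0,0.12,-1]]
  ]
}}

```text
time: 18.93
tool_pos: [0.472, 0.174, 0.1325]
tcp_rot: [2.59, 1.775, 0.004]
wrist_force: [0.5, -2.4, 6.2]
width: 0.103
grip_force: 69.9
```

```bash
python3 -c "
from h import *
tz()"
```

```text
t 18.93 turned 1.44 rad Tz 0.106 Fz 6.2 q6torque -0.030
```

{"api": "jog_arm", "payload": {
  "increments": [
    [[0,0,0,0,0,0.12,-1],[0,0,0,0,0,0.12,-1],[0,0,0,0,0,0.12,-1],[0,0,0,0,0,0.12,-1],[0,0,0,0,0,0.12,-1]]
  ]
}}

```text
time: 19.35
tool_pos: [0.4721, 0.174, 0.1325]
tcp_rot: [2.645, 1.693, 0.004]
wrist_force: [0.1, -3.4, 5.7]
width: 0.103
grip_force: 69.9
```

```bash
python3 -c "
from h import *
tz()"
```

```text
t 19.35 turned 1.51 rad Tz 0.131 Fz 5.7 q6torque -0.029
```

{"api": "jog_arm", "payload": {
  "increments": [
    [[0,0,0,0,0,0.12,-1],[0,0,0,0,0,0.12,-1],[0,0,0,0,0,0.12,-1],[0,0,0,0,0,0.12,-1],[0,0,0,0,0,0.12,-1]]
  ]
}}

```text
time: 19.77
tool_pos: [0.472, 0.174, 0.1325]
tcp_rot: [2.697, 1.609, 0.004]
wrist_force: [0.3, -3.1, 5.2]
width: 0.101
grip_force: 69.9
```

```bash
python3 -c "
from h import *
tz()"
```

```text
t 19.77 turned 1.57 rad Tz 0.172 Fz 5.2 q6torque -0.005
```

{"api": "jog_arm", "payload": {
  "increments": [
    [[0,0,0,0,0,0.12,-1],[0,0,0,0,0,0.12,-1],[0,0,0,0,0,0.12,-1],[0,0,0,0,0,0.12,-1],[0,0,0,0,0,0.12,-1]]
  ]
}}

```text
time: 20.18
tool_pos: [0.4721, 0.174, 0.1326]
tcp_rot: [2.746, 1.524, 0.005]
wrist_force: [0.7, -2.0, 3.9]
width: 0.102
grip_force: 70.0
```

```bash
python3 -c "
from h import *
tz()"
```

```text
t 20.18 turned 1.63 rad Tz 0.218 Fz 3.9 q6torque 0.072
```

The torque is rising from about 1.53 rad, so slip should come around 1.75–1.85 rad.

{"api": "jog_arm", "payload": {
  "increments": [
    [[0,0,0,0,0,0.12,-1],[0,0,0,0,0,0.12,-1],[0,0,0,0,0,0.12,-1],[0,0,0,0,0,0.12,-1],[0,0,0,0,0,0.12,-1]]
  ]
}}

```text
time: 20.6
tool_pos: [0.4721, 0.174, 0.1325]
tcp_rot: [2.792, 1.437, 0.005]
wrist_force: [1.0, -2.6, 5.0]
width: 0.104
grip_force: 70.3
```

```bash
python3 -c "
from h import *
tz()"
```

```text
t 20.60 turned 1.70 rad Tz 0.318 Fz 5.0 q6torque 0.161
```

{"api": "jog_arm", "payload": {
  "increments": [
    [[0,0,0,0,0,0.12,-1],[0,0,0,0,0,0.12,-1],[0,0,0,0,0,0.12,-1],[0,0,0,0,0,0.12,-1],[0,0,0,0,0,0.12,-1]]
  ]
}}

```text
time: 21.02
tool_pos: [0.4722, 0.174, 0.1326]
tcp_rot: [2.835, 1.349, 0.005]
wrist_force: [0.8, -1.8, 5.6]
width: 0.103
grip_force: 70.6
```

```bash
python3 -c "
from h import *
tz()"
```

```text
t 21.02 turned 1.76 rad Tz 0.362 Fz 5.6 q6torque 0.246
```

{"api": "jog_arm", "payload": {
  "increments": [
    [[0,0,0,0,0,0.1,-1],[0,0,0,0,0,0.1,-1],[0,0,0,0,0,0.1,-1],[0,0,0,0,0,0.1,-1],[0,0,0,0,0,0.1,-1]]
  ]
}}

```text
time: 21.43
tool_pos: [0.4722, 0.1739, 0.1326]
tcp_rot: [2.87, 1.275, 0.005]
wrist_force: [0.2, -2.5, 5.0]
width: 0.103
grip_force: 70.5
```

```bash
python3 -c "
from h import *
tz()"
```

```text
t 21.43 turned 1.81 rad Tz 0.383 Fz 5.0 q6torque 0.270
```

{"api": "jog_arm", "payload": {
  "increments": [
    [[0,0,0,0,0,0.1,-1],[0,0,0,0,0,0.1,-1],[0,0,0,0,0,0.1,-1],[0,0,0,0,0,0.1,-1],[0,0,0,0,0,0.1,-1]]
  ]
}}

```text
time: 21.85
tool_pos: [0.4722, 0.1739, 0.1325]
tcp_rot: [2.902, 1.199, 0.005]
wrist_force: [0.4, -3.2, 5.7]
width: 0.104
grip_force: 70.5
```

```bash
python3 -c "
from h import *
tz()"
```

```text
t 21.85 turned 1.86 rad Tz 0.397 Fz 5.7 q6torque 0.271
```

The joint-6 torque has levelled off (0.161, 0.246, 0.270, 0.271), so the slip began near 1.78 rad. I'll take one more small step for margin above 0.06 rad.

{"api": "jog_arm", "payload": {
  "increments": [
    [[0,0,0,0,0,0.16,-1],[0,0,0,0,0,0.16,-1],[0,0,0,0,0,0.16,-1],[0,0,0,0,0,0.16,-1],[0,0,0,0,0,0.16,-1]]
  ]
}}

```text
time: 22.27
tool_pos: [0.4722, 0.1739, 0.1325]
tcp_rot: [2.95, 1.076, 0.005]
wrist_force: [0.9, -3.0, 5.1]
width: 0.105
grip_force: 70.5
```

```bash
python3 -c "
from h import *
tz()"
```

```text
t 22.27 turned 1.95 rad Tz 0.373 Fz 5.1 q6torque 0.192
```

{"api": "jog_arm", "payload": {
  "increments": [
    [[0,0,0,0,0,0,-1],[0,0,0,0,0,0,-1],[0,0,0,0,0,0,-0.6],[0,0,0,0,0,0,-0.2],[0,0,0,0,0,0,0]]
  ]
}}

```text
time: 22.68
tool_pos: [0.4705, 0.1742, 0.131]
tcp_rot: [-2.951, -1.075, 0.0]
wrist_force: [-0.8, -0.8, 0.2]
width: 0.473
grip_force: 0.0
```

{"api": "jog_arm", "payload": {
  "increments": [
    [[0,0,0,0,0,0,0],[0,0,-0.3,0,0,0,0],[0,0,-0.7,0,0,0,0],[0,0,-1,0,0,0,0],[0,0,-1,0,0,0,0]]
  ]
}}

```text
time: 23.1
tool_pos: [0.4698, 0.1738, 0.2215]
tcp_rot: [-2.951, -1.075, 0.004]
wrist_force: [1.0, -1.0, 0.5]
width: 0.498
grip_force: 0.0
```

{"api": "jog_arm", "payload": {
  "increments": [
    [[0,0,0,0,0,0,0],[0,0,0,0,0,0,0],[0,0,0,0,0,0,0],[0,0,0,0,0,0,0],[0,0,0,0,0,0,0]]
  ]
}}

```text
time: 23.52
tool_pos: [0.4697, 0.1737, 0.2195]
tcp_rot: [-2.952, -1.075, 0.005]
wrist_force: [-0.2, 0.1, -0.0]
width: 0.498
grip_force: 0.0
```

```bash
python3 -c "
from h import *
tz()
s,im,d=look('wrist','w9')
cv2.imwrite('pics/w9c.png',cv2.resize(im[100:350,260:580],None,fx=2.4,fy=2.4,interpolation=3))"
```

```text
t 23.52 turned 1.95 rad Tz 0.016 Fz -0.0 q6torque 0.000
```

View pics/w9c.png

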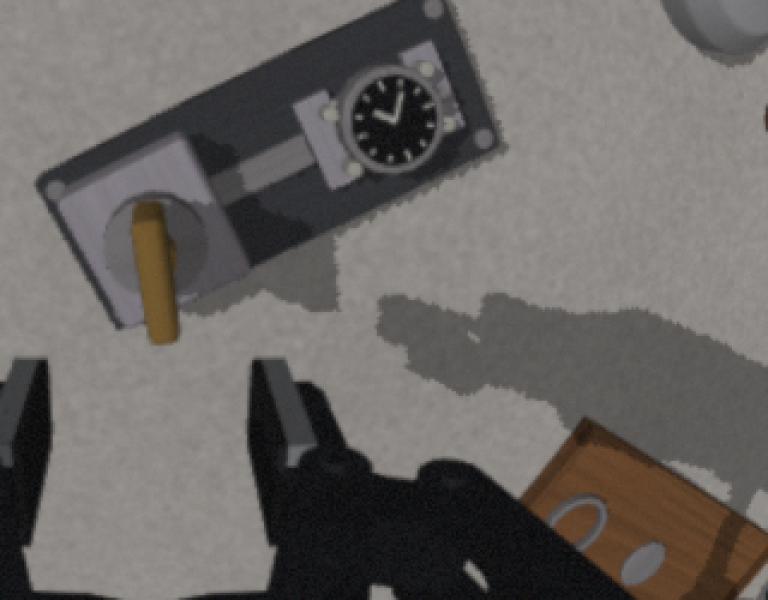

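The watch sits clamped between the four pins at (330,112), (355,170), (427,68) and (449,122), dial up. The wing, (148,205) to (163,340), looks slightly turned relative to the hand, so I'll measure its net turn.

```bash
python3 - <<'E'
from h import *
for n,hand in (('w6',151.5),('w9',None)):
    D=np.load(f'pics/{n}.npz');im=D['im'].astype(int);v,u=np.nonzero(im[...,2]-im[...,0]>50)
    k=(v>120)&(v<260)&(u>290)&(u<350);P=np.array([pt('wrist',n,a,b) for a,b in zip(u[k],v[k])])
    T=P[(P[:,2]>.08)&(P[:,2]<.095)];T=T[np.hypot(T[:,0]-.472,T[:,1]-.1735)<.03]
    _,_,V=np.linalg.svd(T[:,:2]-T[:,:2].mean(0));y=np.degrees(np.arctan2(V[0,1],V[0,0]))%180
    M=Ro.from_rotvec(D['r']).as_matrix();h=np.degrees(np.arctan2(M[1,0],M[0,0]))
    print(n,len(T),'wing',y,'hand',h,'diff rad',np.radians(y-h))
f=lambda u,v:pt('wrist','w9',260+u/2.4,100+v/2.4,.032)
j=(f(330,112)+f(355,170))/2;a=(f(427,68)+f(449,122))/2
print('jaw',j,'anvil',a,np.linalg.norm(a-j)); tz()
E
```

```text
w6 590 wing 151.4858697260953 hand 151.503520061673 diff rad -0.0003080564699124894
w9 528 wing 48.234313921063745 hand 40.03719444821417 diff rad 0.14306672398056697
jaw [0.5407136  0.14472859 0.032     ] anvil [0.57777237 0.12901378 0.032     ] 0.04025304073049811
t 23.57 turned 1.95 rad Tz 0.033 Fz -0.2 q6torque 0.000
```

```bash
python3 - <<'E'
from h import *
D=np.load('pics/w8.npz');im=D['im'].astype(int);v,u=np.nonzero(im[...,2]-im[...,0]>40)
k=(v>215)&(v<330)&(u>300)&(u<345);P=np.array([pt('wrist','w8',a,b,.086) for a,b in zip(u[k],v[k]) if D['im'][b,a,2]>60 and b>252])
_,_,V=np.linalg.svd(P[:,:2]-P[:,:2].mean(0));y=np.degrees(np.arctan2(V[0,1],V[0,0]))%180
M=Ro.from_rotvec(D['r']).as_matrix();h=np.degrees(np.arctan2(M[1,0],M[0,0]));print('wing',y,'hand',h,np.radians(y-h))
f=lambda u,v:pt('wrist','w6',160+u/2.4,60+v/2.4,.032)
print('jaw w6',(f(376,488)+f(434,486))/2)
f=lambda u,v:pt('wrist','w8',160+u/2.4,130+v/2.4,.032)
print('jaw w8',(f(660,277)+f(630,345))/2)
E
```

```text
wing 80.46442257930883 hand 79.6106079129262 0.014901877130193879
jaw w6 [0.52642454 0.14911657 0.032     ]
jaw w8 [0.53653137 0.1467928  0.032     ]
```

The wing's net turn is 1.80 rad, 0.14 rad short of the hand. That is either grip lag or spring-back, so the slip lies between about 0.03 and 0.2 rad. A small regrip and about 0.1 rad more makes it certain and stays far below 0.5.

{"api": "jog_arm", "payload": {
  "increments": [
    [[0,0,0,0,0,-0.7,0],[0,0,0,0,0,-0.67,0],[0.03,0.04,0.4,0,0,0,0],[0,0,0.7,0,0,0,0],[0,0,0.7,0,0,0,0]]
  ]
}}

```text
time: 23.98
tool_pos: [0.4725, 0.1739, 0.1659]
tcp_rot: [2.868, 1.281, 0.002]
wrist_force: [0.0, -0.0, -0.0]
width: 0.498
grip_force: 0.0
```

{"api": "jog_arm", "payload": {
  "increments": [
    [[0,0,0.6,0,0,0,0],[0,0,0.4,0,0,0,0],[0,0,0.13,0,0,0,0],[0,0,0,0,0,0,0],[0,0,0,0,0,0,0]]
  ]
}}

```text
time: 24.4
tool_pos: [0.4725, 0.1739, 0.1332]
tcp_rot: [2.867, 1.284, -0.0]
wrist_force: [0.1, 0.0, -1.2]
width: 0.498
grip_force: 0.0
```

```bash
python3 -c "
from h import *
plan([.4712,.1736,.131],48.2);tz()"
```

```text
t 24.4 pos [0.4725 0.1739 0.1332] yaw 48.23 q6 1.03 w 0.498 f 0.0 F [ 0.1  0.  -1.2] Tz -0.028
shift before turn [-0.037 -0.025  0.074]  turn [-0.     0.     0.005]  shift after turn [-0.037 -0.025  0.074]
t 24.40 turned 1.80 rad Tz -0.028 Fz -1.2 q6torque 0.007
```

{"api": "jog_arm", "payload": {
  "increments": [
    [[0,0,0,0,0,0,-0.5],[0,0,0,0,0,0,-1],[0,0,0,0,0,0,-1],[0,0,0,0,0,0,-1],[0,0,0,0,0,0,-1]]
  ],
  "force": 70
}}

```text
time: 24.82
tool_pos: [0.4729, 0.1743, 0.1346]
tcp_rot: [-2.867, -1.284, -0.003]
wrist_force: [-1.1, 0.5, 5.5]
width: 0.106
grip_force: 69.2
```

```bash
python3 -c "
from h import *
tz()"
```

```text
t 24.82 turned 1.80 rad Tz 0.157 Fz 5.5 q6torque 0.134
```

{"api": "jog_arm", "payload": {
  "increments": [
    [[0,0,0,0,0,0.12,-1],[0,0,0,0,0,0.12,-1],[0,0,0,0,0,0.12,-1],[0,0,0,0,0,0.12,-1],[0,0,0,0,0,0.12,-1]]
  ]
}}

```text
time: 25.23
tool_pos: [0.473, 0.1743, 0.1345]
tcp_rot: [2.906, 1.194, 0.003]
wrist_force: [-1.4, 0.0, 6.2]
width: 0.099
grip_force: 69.4
```

```bash
python3 -c "
from h import *
tz()"
```

```text
t 25.23 turned 1.87 rad Tz 0.262 Fz 6.2 q6torque 0.124
```

{"api": "jog_arm", "payload": {
  "increments": [
    [[0,0,0,0,0,0.12,-1],[0,0,0,0,0,0.12,-1],[0,0,0,0,0,0.12,-1],[0,0,0,0,0,0.12,-1],[0,0,0,0,0,0.12,-1]]
  ]
}}

```text
time: 25.65
tool_pos: [0.473, 0.1742, 0.1345]
tcp_rot: [2.942, 1.102, 0.003]
wrist_force: [-1.8, -0.2, 5.5]
width: 0.098
grip_force: 69.4
```

```bash
python3 -c "
from h import *
tz()"
```

```text
t 25.65 turned 1.93 rad Tz 0.415 Fz 5.5 q6torque 0.217
```

{"api": "jog_arm", "payload": {
  "increments": [
    [[0,0,0,0,0,0.15,-1],[0,0,0,0,0,0.15,-1],[0,0,0,0,0,0.15,-1],[0,0,0,0,0,0.15,-1],[0,0,0,0,0,0.15,-1]]
  ]
}}

```text
time: 26.07
tool_pos: [0.4731, 0.1742, 0.1345]
tcp_rot: [2.983, 0.986, 0.004]
wrist_force: [0.0, 0.9, 5.7]
width: 0.102
grip_force: 69.4
```

```bash
python3 -c "
from h import *
tz()"
```

```text
t 26.07 turned 2.01 rad Tz 0.366 Fz 5.7 q6torque 0.202
```

{"api": "jog_arm", "payload": {
  "increments": [
    [[0,0,0,0,0,0,-1],[0,0,0,0,0,0,-1],[0,0,0,0,0,0,-0.6],[0,0,0,0,0,0,-0.2],[0,0,0,0,0,0,0]]
  ]
}}

```text
time: 26.48
tool_pos: [0.4721, 0.1738, 0.1331]
tcp_rot: [2.983, 0.985, -0.0]
wrist_force: [0.2, -0.2, -0.8]
width: 0.474
grip_force: 0.0
```

{"api": "jog_arm", "payload": {
  "increments": [
    [[0,0,0,0,0,0,0],[0,0,-0.3,0,0,0,0],[0,0,-0.7,0,0,0,0],[0,0,-1,0,0,0,0],[0,0,-1,0,0,0,0]]
  ]
}}

```text
time: 26.9
tool_pos: [0.4713, 0.1735, 0.2236]
tcp_rot: [-2.983, -0.985, 0.004]
wrist_force: [0.8, 0.1, 0.9]
width: 0.504
grip_force: 0.0
```

{"api": "jog_arm", "payload": {
  "increments": [
    [[0,0,0,0,0,0,0],[0,0,0,0,0,0,0],[0,0,0,0,0,0,0],[0,0,0,0,0,0,0],[0,0,0,0,0,0,0]]
  ]
}}

```text
time: 27.32
tool_pos: [0.4712, 0.1735, 0.2216]
tcp_rot: [-2.983, -0.985, 0.005]
wrist_force: [-0.8, -0.5, -0.6]
width: 0.504
grip_force: 0.0
```

```bash
python3 - <<'E'
from h import *
tz(); look('wrist','w10')
for n in ('w9','w10'):
    D=np.load(f'pics/{n}.npz');im=D['im'].astype(int);v,u=np.nonzero(im[...,2]-im[...,0]>50)
    k=(v>120)&(v<260)&(u>290)&(u<350);P=np.array([pt('wrist',n,a,b) for a,b in zip(u[k],v[k])])
    T=P[(P[:,2]>.08)&(P[:,2]<.095)];T=T[np.hypot(T[:,0]-.472,T[:,1]-.1735)<.03]
    _,_,V=np.linalg.svd(T[:,:2]-T[:,:2].mean(0));y=np.degrees(np.arctan2(V[0,1],V[0,0]))%180
    print(n,len(T),'wing',y,'net turn',np.radians(151.5-y))
E
```

```text
t 27.32 turned 2.01 rad Tz -0.017 Fz -0.6 q6torque 0.000
w9 528 wing 48.23432399695929 net turn 1.8023260505507583
w10 516 wing 45.13525701433696 net turn 1.8564149731373638
```

Unloading and reloading shows the same 0.14 rad elastic wind-up both times. The permanent slip is therefore about 0.16 + 0.05 ≈ 0.2 rad, inside 0.06–0.5. Everything is let go and the arm is clear, so I'm handing in.

```bash
python3 -c "
from h import *
print(bot.finish_job())"
```

```text
the job is handed in; nothing more can be done
None
```

I handed the job in at about 27 s of robot time: the watch is clamped dial up between the four pins, the clutch has slipped an estimated 0.2 rad (allowed 0.06–0.5), the arm is clear of everything, and the hand-in call reported no verdict.

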